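# Nip a glued dowel in a locking clamp, then release it

### The arm

A 7-joint arm with a two-finger parallel gripper is mounted at the origin on a cart in front of the work surface, level with it; the furniture and walls round the work are solid. World frame = base frame: x ahead of the robot, y to its left, z up, the work surface at z = 0. Lengths are in mm, angles in rad, forces in N, time in s.
With the tool pointing down it reaches from about 400 to 850 mm from the base axis. Payload 10.4 kg.
Tool frame: the origin (TCP) lies at the very end of the fingers, on their centre line; the grasp point (between the pads) lies 19 mm behind it; x points along the fingers, z is the direction in which the jaws open and shut, and the axes are right-handed (so a half turn about x gives the same grasp; the last joint's range is limited). The gripper opens to 87 mm and grips with 3 to 60 N. Pads are 19 mm wide; open, the fingers measure 117 mm over their backs; the gripper's body (75 mm by 190 mm) begins 51 mm behind the grasp point.
Start: joints at [1.317, 0.332, -0.065, 1.46, 0.022, 1.35, -0.088], TCP at [142.993, -608.445, 222.576] pointing down, gripper open.
Joint ranges: [-2.6, 2.6], [-0.5, 2.12], [-1.47, 1.34], [0.16, 2.42], [-1.27, 4.41], [0.06, 2.06], [-2.6, 2.6]. Speed limits (rad/s): [2.22, 2.22, 2.79, 2.79, 3.14, 3.14, 3.14].

### API

Orientations are given as a unit quaternion [x, y, z, w].
In Python, from station import sense, get_image, camera_params, finish_job, outline_of gives the robot as it stands. The module is installed in compiled form; this text tells all that it offers.
- The arm moves only by the shell command python3 -m pendant 'ROWS'. ROWS is a JSON object of lists of equal length, an entry for each row: "slide": the shift along the tool's x, y, z in m, a list of three; "twist": the turn, a rotation vector about the tool's x, y, z in degrees, a list of three; "grip": the finger opening in m, from 0 to 0.087. In form: {"slide": [[x, y, z], ...], "twist": [[ax, ay, az], ...], "grip": [grip, ...]}. A call has 1 to 5 rows; each row is the pose to reach, as a shift and turn from the pose commanded when the call began, along the tool's axes at that moment; what a row does not reach only later rows make up. A row lasts 1/10 s, in which the tool goes at most 50 mm and 8.59 degrees, less where a joint would pass 70% of its speed; a pose out of reach is approached as far as the arm can. A call with a gripper value outside its range is refused whole. The fingers move at their own pace and stop on an object; the grip force is fixed at half the most. Time passes only in rows, so rows that repeat a pose let the fingers close. It gives the time, the measured TCP pose, the force and the opening at its end, in the units of the state.
- sense(): the state, without advancing time (a new reading comes with each control period).
- get_image(name): name is "scene" or "side" or "wrist"; returns the picture (480x640x3 uint8, red, green, blue); there is no depth.
- camera_params(name): a dict with "vertical_fov" (degrees; the focal length in pixels is half the picture's height over the tangent of half this angle, whatever the lens; pixels are square), "cx", "cy" (the principal point, pixels), "k1" (the pictures are not rectified: a ray, as slopes to the right and down, at radius r is drawn at 1 + k1 r^2 times it, then the intrinsics apply), "rvec" (rotation vector, rad) and "tvec" (3), from world to camera coordinates, as OpenCV has them. Camera axes: x right, y down, z forward; pixel columns grow to the right and rows downward; lengths in mm; the calibration is good to about 2 mm. A picture is of the moment at which its call begins: read the wrist's pose just before it. camera_params takes no time and is no camera call; for the wrist camera it gives the pose at the moment of the call.
- finish_job(): hands the job in, once; it reports no verdict.
Trained networks look in the newest picture that a camera, given by its name, has taken for a name from the list of things; names that differ only in an ending like _2 or _b are one class to them, and where a whole thing is asked for, a point or a joint stands for the part that bears it (a point fixed in the world has none). Each returns a list of dicts, best first, with "confidence" (0 to 1); they miss things now and then, are a little off and sometimes report something else, mostly with a low value. They report only what shows in the picture. A call takes as long as a camera call.
- outline_of(camera, query): "pixels" (480x640 bool, what is visible of it) and "bbox" ([centre column, centre row, width, height] in pixels, round what is visible of it).
The state is a dict: "t": time; "q": joint angles; "qd": joint speeds; "joint_torque": joint torques, N m; "eef_pos": TCP position; "tool_rot": TCP orientation; "ft_force": force on the tool from outside, world axes, zero at the start; "ft_torque": the same for the moment, N m; "opening": finger opening in mm.
Only numpy, scipy, OpenCV 4.12 (cv2) and the standard library are available. Lean on these libraries where they do the work, as an engineer would, in place of code of your own. Each camera call takes 0.05 s, during which the arm holds its last target.

### The job

The split dowel standing in the jaws of the blue-handled locking clamp has just been glued: squeeze the clamp's two handles together until its ratchet catches, then let go and leave it locked by itself, untouched, for a good two seconds while the glue grabs. Then press the orange plate down to free the ratchet, so that the clamp springs fully open again, and move clear. Leave the empty green-handled clamp alone and do not upset the glue bottle.

Things in the scene. Friction and masses are not known exactly. Their poses are not given: they have to be found in the camera images.
- dowel_clamp: Blue-handled locking scissor clamp lying level, 60 mm up, on a fixed grey stand (foot x -31..67, y -33..33, 14 mm high); an upright 6 mm dowel (top at 124 mm) stands in its jaws. Origin: worktop below the pivot. +x: pivot to jaws (dowel at 46 mm); handles point to -x, nothing below them; +y left; z up. The handles are sprung open and move together, mirrored about x.
- dowel_grip (a point): Fixed point mid-way between the two blue sleeves to squeeze, 55 mm behind the pivot, 60 mm above the worktop. Each sleeve: 34 mm along the handle, 9 mm thick, 20 mm high (50 to 70 mm above the worktop). Width over both along the clamp's y: about 62 mm open, 37 mm locked, 34 mm at the end stop. Closing takes about 4 to 12 N on each.
- dowel_handle (a joint): Closing angle of each handle of the blue clamp, rad: 0 = sprung fully open (start), about 0.17 = locked by the ratchet, 0.20 = end stop. Its one tooth catches when the handles are squeezed past about 0.18 and let go (squeeze to the end stop). Freed, it springs back to 0.
- dowel_release_top (a point): Centre of the top of the blue clamp's orange release plate: smooth disc, 28 mm across, 8 mm thick, at the end of the right handle, top 64 mm above the worktop; swings with the handle. Locked: 115 mm behind the pivot, 35 mm to the right (-y), a like blue plate 70 mm to its left. Sprung, goes straight down 9 mm (2.4 to 7.8 N); 4 mm frees the ratchet, then it swings 20 mm outward.
- dowel_release (a joint): How far the orange plate of the blue clamp is pressed down, m: 0 = up, 0.009 = at the bottom; it frees the ratchet from about 0.004 (6 to 7 mm is a good press).
- spare_clamp: The same clamp with green handle sleeves and nothing in its jaws, on its own fixed stand (origin and axes as for the blue one): the spare, to be left alone.
- glue_bottle: White glue bottle with a blue label and cap, 58 mm across and 205 mm high, loose, standing between the two clamps, behind the vice; origin at the centre of its underside.

How it is judged:
By the outcome, as a careful person would: the job done as asked, in the order asked, and still so for the second after the job is handed in, with the robot touching nothing.
It also fails if it takes over 48 s, if anything falls off the work surface, if the arm or the gripper's body presses on something with over 40 N, if the wrist force passes 120 N, or if a joint passes its speed limit or range.

## Working session

There is one attempt and no reset: what is moved stays moved. The work goes in short steps, Python scripts to look and compute and a shell command to move; the robot and the scene stay as the last step left them, time stands still between calls to the robot, and variables do not carry over. Pictures are saved under pics/ and viewed, and the job is handed in when it is done.

```bash
mkdir -p pics; cat > h.py <<'E'
import numpy as np, cv2
from station import *
from scipy.spatial.transform import Rotation as R
def save(n,f):
    im=get_image(n); cv2.imwrite('pics/'+f,cv2.cvtColor(im,cv2.COLOR_RGB2BGR)); return im
def cam(n):
    p=camera_params(n); f=240/np.tan(np.radians(p['vertical_fov'])/2)
    return p,f,R.from_rotvec(np.array(p['rvec']).ravel()).as_matrix(),np.array(p['tvec']).ravel()
def proj(n,X,c=None):
    p,f,Rm,t=c or cam(n); x=np.atleast_2d(X)@Rm.T+t; s=x[:,:2]/x[:,2:]; s=s*(1+p['k1']*(s**2).sum(1,keepdims=True))
    return s*f+[p['cx'],p['cy']]
def ray(n,uv,c=None):
    p,f,Rm,t=c or cam(n); d=(np.array(uv,float)-[p['cx'],p['cy']])/f; s=d.copy()
    for _ in range(30): s=d/(1+p['k1']*(s@s))
    v=Rm.T@np.array([s[0],s[1],1]); return -Rm.T@t,v/np.linalg.norm(v)
def atz(n,uv,z,c=None):
    o,v=ray(n,uv,c); return o+v*(z-o[2])/v[2]
E
python3 - <<'E'
from h import *
s=sense(); print(s)
for n in ['scene','side','wrist']:
    save(n,n+'0.png'); p=cam(n); print(n,p[0],-p[2].T@p[3])
    for q in ['dowel_clamp','spare_clamp','glue_bottle','dowel_release_top']:
        for o in outline_of(n,q)[:2]: print(n,q,o['confidence'],o['bbox'])
E
```

```text
{'t': 0.0, 'q': array([ 1.3174138 ,  0.3328906 , -0.06472754,  1.46098183,  0.02162755,
        1.34984807, -0.08846613]), 'qd': array([-8.76143449e-04,  8.92219048e-05, -8.81878090e-04, -6.53794406e-04,
       -1.75064775e-03,  1.65255118e-03, -1.01286008e-03]), 'joint_torque': array([ 3.96070927e-04, -6.23249745e+01,  2.50642985e-02, -3.89892769e+01,
       -6.13121968e-02,  3.97828000e-02,  1.29392861e-04]), 'eef_pos': array([ 142.87455143, -608.05050729,  221.72295984]), 'tool_rot': array([ 0.43937337,  0.55467592, -0.43879219,  0.55384752]), 'ft_force': array([-1.03258326,  0.23894973, -0.1131544 ]), 'ft_torque': array([-0.06007944, -0.03623285,  0.00229729]), 'opening': 87.26751833836491}
scene {'vertical_fov': 48.705102514737156, 'cx': 319.60538759700046, 'cy': 231.39428786438222, 'k1': -0.06236609472601774, 'rvec': array([ 0.82977062, -2.35855934,  1.28851862]), 'tvec': array([442.65389928, 250.88715522, 891.01150984])} [-48.01552787 753.99927696 694.23911537]
scene dowel_clamp 0.81 [249.0, 279.8, 98.7, 65.2]
scene spare_clamp 0.73 [399.9, 214.0, 74.9, 34.4]
scene glue_bottle
[... 202 characters left out ...]
794, 'rvec': array([ 0.50573173, -2.93952042,  0.73806665]), 'tvec': array([ 535.46301218,  213.07246917, 1227.2694825 ])} [ 390.92473564  549.76058708 1176.11736028]
side dowel_clamp 0.75 [277.4, 328.4, 95.1, 63.4]
side spare_clamp 0.57 [374.2, 191.0, 89.8, 53.6]
side glue_bottle 0.67 [273.7, 208.8, 31.2, 64.2]
side glue_bottle 0.38 [312.6, 310.8, 21.1, 27.7]
side dowel_release_top 0.67 [313.6, 313.2, 27.1, 30.8]
wrist {'vertical_fov': 68.20307448545682, 'cx': 324.3873006870167, 'cy': 240.69825868110215, 'k1': -0.04008894833750361, 'rvec': array([-2.26916506,  1.79699556,  0.26968458]), 'tvec': array([-624.13711255,  -36.04927741,  392.21970127])} [ 221.92863977 -588.62442928  385.94292302]
```

View pics/scene0.png

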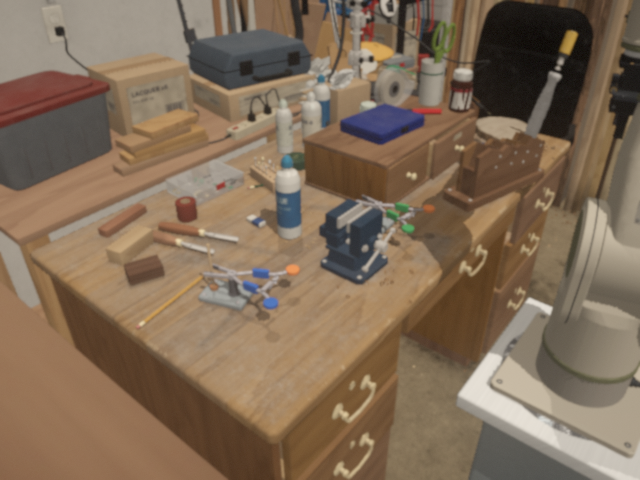

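View pics/side0.png

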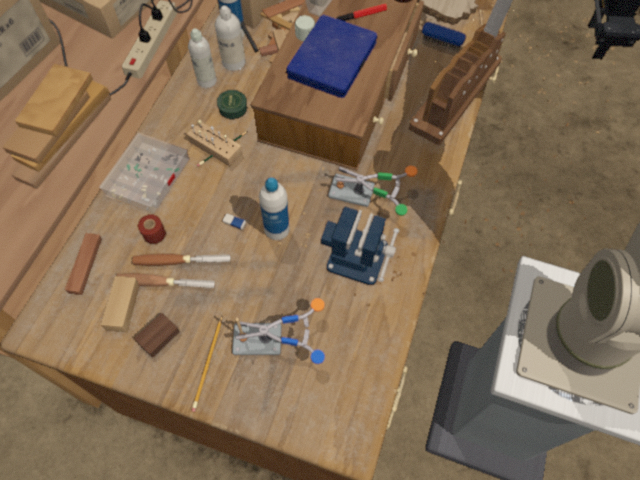

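View pics/wrist0.png

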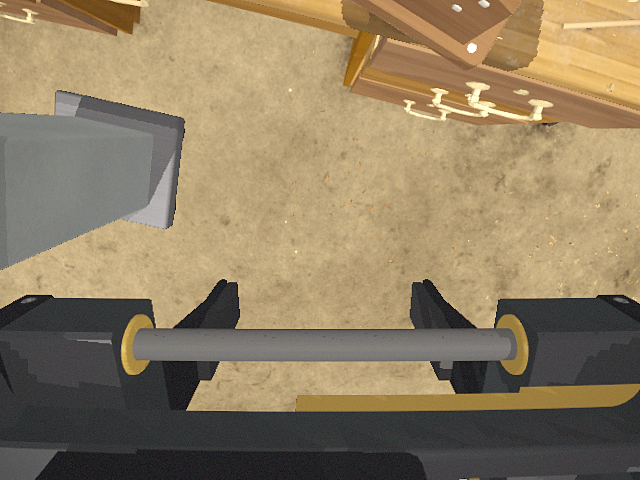

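```bash
python3 - <<'E'
from h import *
S=cv2.imread('pics/scene0.png'); D=cv2.imread('pics/side0.png')
a=cv2.resize(S[245:325,180:320],None,fx=5.5,fy=5.5,interpolation=2); b=cv2.resize(D[280:380,200:340],None,fx=5.5,fy=5.5,interpolation=2)
cv2.imwrite('pics/zs.png',a); cv2.imwrite('pics/zd.png',b)
def blob(im,lo,hi,box):
    h=cv2.cvtColor(im,cv2.COLOR_BGR2HSV); m=cv2.inRange(h,lo,hi); k=np.zeros_like(m); u0,v0,u1,v1=box; k[v0:v1,u0:u1]=m[v0:v1,u0:u1]
    n,l,st,c=cv2.connectedComponentsWithStats(k); return [(int(st[i,4]),c[i].round(1)) for i in range(1,n) if st[i,4]>15]
obs={}
for n,im,box in [('scene',S,(200,255,310,320)),('side',D,(220,290,340,375))]:
    print(n,'or',blob(im,(5,150,150),(18,255,255),box),'bl',blob(im,(105,150,100),(125,255,255),box))
    for k,(lo,hi) in {'or':((5,150,150),(18,255,255)),'bl':((105,150,100),(125,255,255))}.items():
        for ar,c in blob(im,lo,hi,box): print(n,k,ar,atz(n,c,64 if k=='or' else 62).round(1))
E
```

```text
scene or [(83, array([292.4, 269.7]))] bl []
scene or 83 [530.8 133.1  64. ]
side or [(132, array([317.3, 304.3]))] bl [(76, array([289.5, 318.7])), (71, array([289.1, 340.9])), (115, array([317.2, 356.5]))]
side or 132 [533.9 131.8  64. ]
side bl 76 [576.6 179.   62. ]
side bl 71 [560.8 222.4  62. ]
side bl 115 [497.9 233.4  62. ]
```

View pics/zs.png

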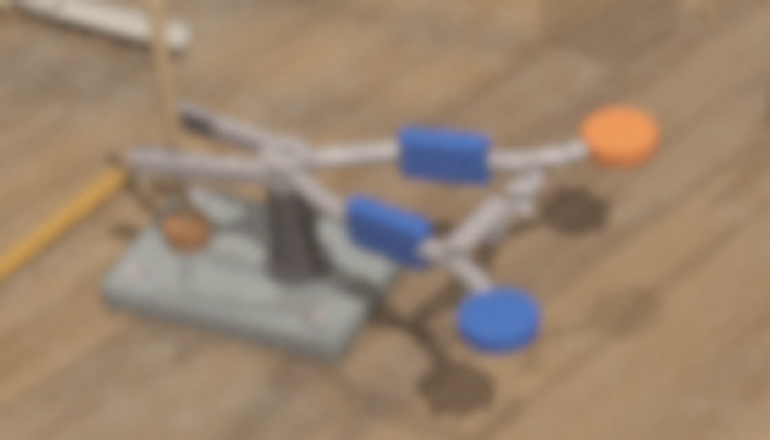

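View pics/zd.png

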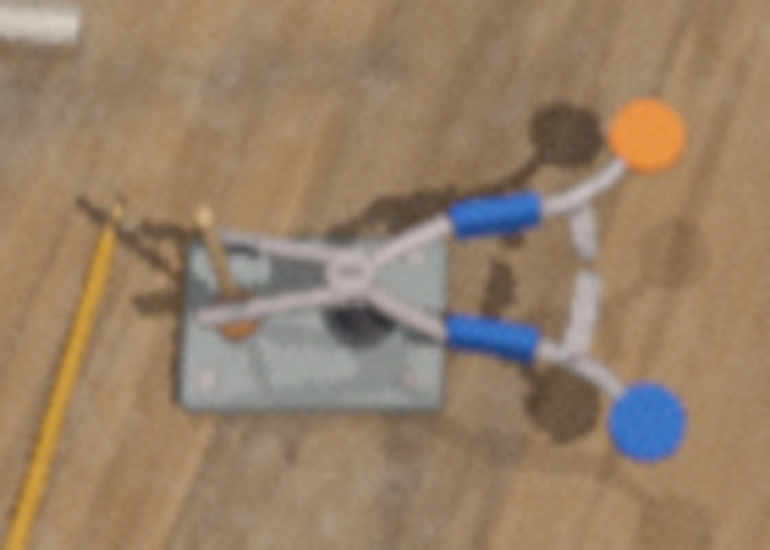

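```bash
cat > fit.py <<'E'
from h import *
from scipy.optimize import least_squares
P=[(-107.4,-53.9,64),(-107.4,53.9,64),(46,0,124),(-55,0,66)]
ob=[('scene',0,(292.7,268.4)),('scene',1,(270.5,301.9)),('side',0,(317.6,304.2)),('side',1,(317.8,356.5)),('side',2,(237.3,319.1)),('side',3,(289.4,329.9))]
C={n:cam(n) for n in('scene','side')}
def W(p,X):
    c,s=np.cos(p[2]),np.sin(p[2]); return np.array([p[0]+c*X[0]-s*X[1],p[1]+s*X[0]+c*X[1],X[2]])
f=lambda p:np.concatenate([proj(n,W(p,P[i]),C[n])[0]-o for n,i,o in ob])
r=least_squares(f,[616,218,.33],loss='soft_l1'); print(r.x,f(r.x).reshape(-1,2).round(1))
print('grip',W(r.x,(-55,0,60)),'rel locked',W(r.x,(-115,-35,64)),'dowel',W(r.x,(46,0,124)))
E
python3 fit.py; python3 - <<'E'
from h import *
for n,uv in (('scene',(288,238)),('side',(274,232))): print(n,atz(n,uv,0))
s=sense();print(R.from_quat(s['tool_rot']).as_matrix().round(3))
for n,uv in (('scene',(287,160)),('side',(271,184))): print(n,atz(n,uv,200))
E
```

```text
[6.16207892e+02 2.18319696e+02 3.43479035e-01] [[-0.7  0.4]
 [-0.3  0.2]
 [ 0.1  0. ]
 [-0.  -0.4]
 [-0.3  0.1]
 [ 2.  -0.6]]
grip [564.420511   199.79762387  60.        ] rel locked [519.71195909 146.63612101  64.        ] dowel [659.52097466 233.8108832  124.        ]
scene [681.70310737 -18.30189778   0.        ]
side [ 6.95321269e+02 -2.60767730e+01  2.27373675e-13]
[[ 0.     0.973  0.229]
 [-0.     0.229 -0.973]
 [-1.     0.     0.   ]]
scene [682.74461291 -27.96789267 200.        ]
side [689.264555   -27.60712507 200.        ]
```

```bash
cat > to.py <<'E'
import sys
from h import *
def rel(x,y,z,yaw=None):
    s=sense(); M=R.from_quat(s['tool_rot']); d=M.inv().apply(np.array([x,y,z])-s['eef_pos'])/1000
    o='slide %s'%d.round(4)
    if yaw is not None:
        c,q=np.cos(yaw),np.sin(yaw); T=np.array([[0,c,q],[0,q,-c],[-1,0,0]])
        o+=' twist %s'%np.degrees((M.inv()*R.from_matrix(T)).as_rotvec()).round(2)
    print(s['t'],s['eef_pos'].round(1),o)
if __name__=='__main__': rel(*map(float,sys.argv[1:]))
E
python3 - <<'E'
from h import *
for k,uv,z in (('rack',(450,110),60),('rackL',(415,130),60),('rackR',(500,40),60),('vice',(360,230),90),('vicebase',(360,275),0),('chestcorner',(350,165),0),('chesttopcorner',(370,110),100),('spare',(375,190),60),('sp or',(411,171),64),('edge',(400,380),0),('edge2',(470,130),0)):
    print(k,atz('side',uv,z).round(0))
for z in (0,90): print('vice scene',atz('scene',(356,265-z*.55),z).round(0))
E
python3 to.py 300 -480 262; python3 to.py 440 -330 262
```

```text
rack [ 399. -460.   60.]
rackL [ 464. -372.   60.]
rackR [ 332. -733.   60.]
vice [502. -48.  90.]
vicebase [476.  11.   0.]
chestcorner [ 589. -263.    0.]
chesttopcorner [ 577. -360.  100.]
spare [ 504. -175.   60.]
sp or [ 441. -250.   64.]
edge [330. 205.   0.]
edge2 [ 336. -468.    0.]
vice scene [491. -30.   0.]
vice scene [529. -80.  90.]
0.75 [ 143.  -608.4  222.6] slide [-0.0394  0.1822 -0.0891]
0.75 [ 143.  -608.4  222.6] slide [-0.0394  0.3528 -0.2031]
```

```bash
python3 - <<'E'
from h import *
# knife: blade base scene(535,130), handle top scene (570,35); side base?(497,40)
o1,v1=ray('scene',(570,35))
for y in (-500,-600,-700,-800): print((o1+v1*(y-o1[1])/v1[1]).round(0))
o1,v1=ray('scene',(533,133))
for y in (-500,-600,-700,-800): print((o1+v1*(y-o1[1])/v1[1]).round(0))
print(proj('side',np.array([[380,-600,150],[380,-600,250],[143,-608,222],[400,-650,250]])))
E
python3 to.py 240 -430 290
```

```text
[ 271. -500.  445.]
[ 297. -600.  425.]
[ 322. -700.  405.]
[ 348. -800.  385.]
[ 307. -500.  209.]
[ 335. -600.  170.]
[ 364. -700.  131.]
[ 392. -800.   92.]
[[479.5768757   44.02155926]
 [491.05298393   9.58887652]
 [593.96873535  42.00097359]
 [487.07702816  -7.09714395]]
0.75 [ 143.  -608.4  222.6] slide [-0.0674  0.1353 -0.1515]
```

```bash
python3 to.py 190 -450 270;python3 to.py 330 -380 290
```

```text
0.75 [ 143.  -608.4  222.6] slide [-0.0474  0.082  -0.1435]
0.75 [ 143.  -608.4  222.6] slide [-0.0674  0.2343 -0.1796]
```

```bash
python3 -m pendant '{"slide":[[-0.047,0.082,-0.143],[-0.047,0.082,-0.143],[-0.047,0.082,-0.143],[-0.06,0.13,-0.16],[-0.067,0.18,-0.17]],"twist":[[0,0,0],[0,0,0],[0,0,0],[0,0,0],[0,0,0]],"grip":[0.087,0.087,0.087,0.087,0.087]}'; python3 to.py 440 -200 290;python3 to.py 500 0 290 0.343
```

```text
t: 1.25
eef_pos: [261.4, -410.6, 287.7]
tool_rot: [0.439, 0.553, -0.44, 0.555]
ft_force: [0.6, -1.6, -0.9]
opening: 86.7
1.25 [ 261.4 -410.6  287.7] slide [-0.0028  0.2217 -0.1647]
1.25 [ 261.4 -410.6  287.7] slide [-0.0032  0.3255 -0.3458] twist [-6.54  0.15  0.01]
```

```bash
python3 -m pendant '{"slide":[[-0.003,0.03,-0.025],[-0.003,0.07,-0.055],[-0.003,0.11,-0.085],[-0.003,0.15,-0.115],[-0.003,0.187,-0.142]],"twist":[[0,0,0],[0,0,0],[0,0,0],[0,0,0],[0,0,0]],"grip":[0.087,0.087,0.087,0.087,0.087]}'; python3 to.py 500 -20 290 0.343;python3 to.py 564.4 199.8 290 0.343
```

```text
t: 1.75
eef_pos: [412.2, -228.9, 289.3]
tool_rot: [0.439, 0.554, -0.439, 0.555]
ft_force: [0.3, -0.4, 0.1]
opening: 86.7
1.75 [ 412.2 -228.9  289.3] slide [-0.0008  0.1334 -0.1832] twist [-6.39  0.06 -0.03]
1.75 [ 412.2 -228.9  289.3] slide [-0.0009  0.2465 -0.3824] twist [-6.39  0.06 -0.03]
```

```bash
python3 -m pendant '{"slide":[[0,0.027,-0.036],[0,0.054,-0.073],[0,0.081,-0.11],[0,0.107,-0.147],[0,0.133,-0.183]],"twist":[[-1.3,0,0],[-2.6,0,0],[-3.9,0,0],[-5.2,0,0],[-6.4,0,0]],"grip":[0.087,0.087,0.087,0.087,0.087]}'; python3 to.py 564.4 199.8 290 0.343
```

```text
t: 2.25
eef_pos: [499.0, -20.7, 289.2]
tool_rot: [0.407, 0.578, -0.407, 0.578]
ft_force: [0.5, 0.2, -0.4]
opening: 86.8
2.25 [499.  -20.7 289.2] slide [-0.0009  0.1358 -0.1856] twist [ 0.02  0.05 -0.03]
```

```bash
python3 -m pendant '{"slide":[[0,0.027,-0.037],[0,0.056,-0.077],[0,0.085,-0.117],[0,0.111,-0.152],[0,0.1355,-0.1855]],"twist":[[0,0,0],[0,0,0],[0,0,0],[0,0,0],[0,0,0]],"grip":[0.087,0.087,0.087,0.087,0.087]}'; python3 to.py 564.4 199.8 150 0.343
python3 - <<'E'
from h import *
save('wrist','w1.png');s=sense();print(s['eef_pos'],s['q'].round(2))
c=cam('wrist')
for k,P in (('grip',(564.4,199.8,60)),('or',(532.5,132.5,64)),('dowel',(659.5,233.8,124))): print(k,proj('wrist',P,c))
E
```

```text
t: 2.75
eef_pos: [564.3, 199.6, 288.9]
tool_rot: [0.408, 0.578, -0.407, 0.578]
ft_force: [0.5, 0.6, 0.1]
opening: 87.1
2.75 [564.3 199.6 288.9] slide [ 1.389e-01  1.000e-04 -2.000e-04] twist [-0.04  0.   -0.02]
[563.37102119 206.74867262 288.14111528] [ 0.23  0.37 -0.86  1.39  0.27  1.51 -1.84]
grip [[332.08163984 208.70264389]]
or [[376.9933843  254.45056696]]
dowel [[334.8127907  110.44603878]]
```

View pics/w1.png

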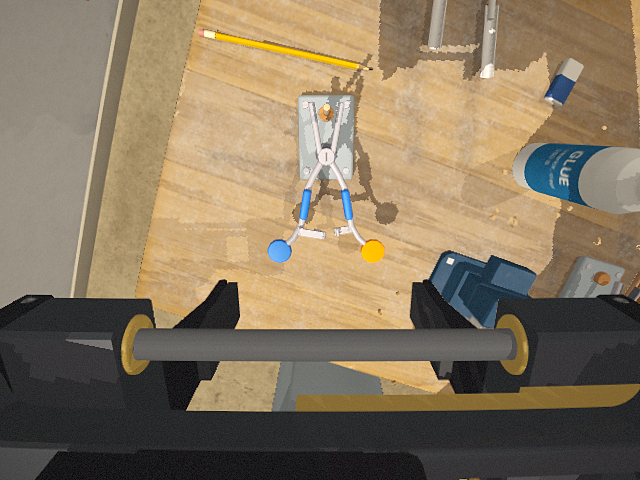

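```bash
python3 -m pendant '{"slide":[[0.05,0,0],[0.09,0,0],[0.09,0,0],[0.09,0,0],[0.09,0,0]],"twist":[[0,0,0],[0,0,0],[0,0,0],[0,0,0],[0,0,0]],"grip":[0.087,0.087,0.087,0.087,0.087]}'
python3 - <<'E'
from h import *
c=cam('wrist');s=sense();im=save('wrist','w2.png');print(s['eef_pos'])
for k,P in (('or',(532.5,132.5,64)),('bl',(496.9,234,64)),('dowel',(659.5,233.8,124))): print(k,proj('wrist',P,c))
h=cv2.cvtColor(im,cv2.COLOR_RGB2HSV)
for k,lo,hi in (('or',(8,200,180),(22,255,255)),('bl',(102,150,120),(118,255,255))):
    m=cv2.inRange(h,lo,hi); m[300:]=0; m[:,:200]=0; m[:,440:]=0
    n,l,st,ce=cv2.connectedComponentsWithStats(m)
    for i in range(1,n):
        if st[i,4]>80: print(k,st[i,4],ce[i].round(1),atz('wrist',ce[i],63,c).round(1))
E
```

```text
t: 3.3
eef_pos: [565.0, 198.2, 201.6]
tool_rot: [0.409, 0.577, -0.407, 0.579]
ft_force: [0.7, -0.3, 0.6]
opening: 87.1
[565.04580134 198.21059503 201.55803785]
or [[380.51644119 284.10564793]]
bl [[264.12456907 283.5594398 ]]
dowel [[323.12208008 100.75605528]]
or 436 [385.9 281.1] [536.6 128.6  63. ]
bl 344 [298.  223.7] [561.3 222.5  63. ]
bl 304 [350.9 223.6] [576.9 178.7  63. ]
bl 260 [270.7 279.3] [502.6 229.5  63. ]
```

View pics/w2.png

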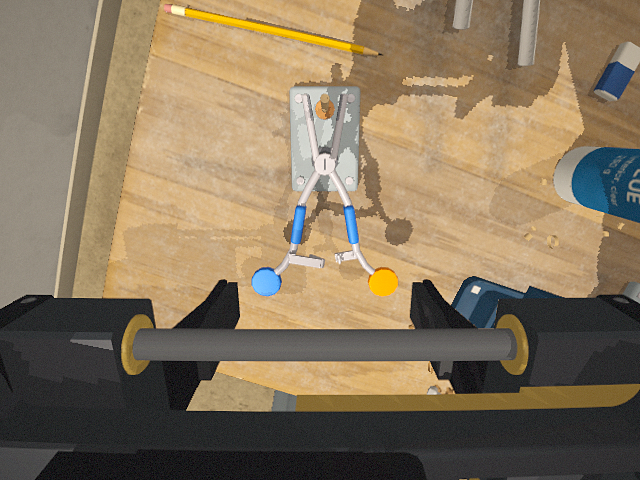

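```bash
python3 -m pendant '{"slide":[[0.04,0,0],[0.08,0,0],[0.11,0,0],[0.11,0,0],[0.11,0,0]],"twist":[[0,0,0],[0,0,0],[0,0,0],[0,0,0],[0,0,0]],"grip":[0.087,0.087,0.087,0.087,0.087]}'
python3 to.py 565.5 199.2 42 0.343
python3 - <<'E'
from h import *
save('wrist','w3.png'); 
im=save('side','s3.png'); cv2.imwrite('pics/s3z.png',cv2.cvtColor(cv2.resize(im[220:400,180:400],None,fx=3.5,fy=3.3),cv2.COLOR_RGB2BGR))
E
```

```text
t: 3.85
eef_pos: [564.9, 198.2, 90.9]
tool_rot: [0.408, 0.578, -0.407, 0.578]
ft_force: [-0.8, -0.7, 0.5]
opening: 87.0
3.85 [564.9 198.2  90.9] slide [ 0.0489  0.0008 -0.0007] twist [-0.04 -0.01 -0.11]
```

View pics/w3.png

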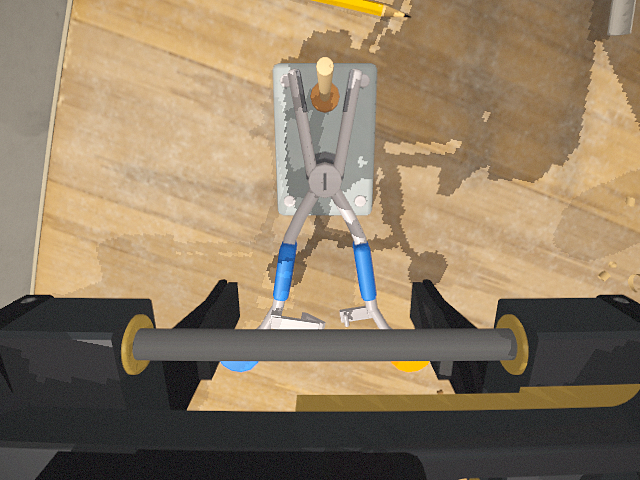

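View pics/s3z.png

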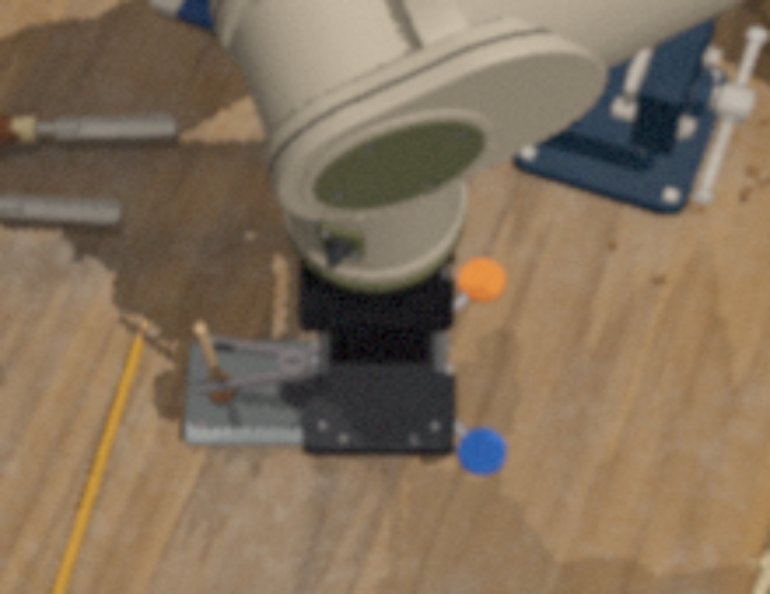

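```bash
python3 -m pendant '{"slide":[[0.025,0,0],[0.049,0,0],[0.049,0,0],[0.049,0,0],[0.049,0,0]],"twist":[[0,0,0],[0,0,0],[0,0,0],[0,0,0],[0,0,0]],"grip":[0.087,0.087,0.087,0.087,0.06]}'
python3 -m pendant '{"slide":[[0,0,0],[0,0,0],[0,0,0],[0,0,0],[0,0,0]],"twist":[[0,0,0],[0,0,0],[0,0,0],[0,0,0],[0,0,0]],"grip":[0.05,0.04,0.03,0.02,0.02]}'
```

```text
t: 4.45
eef_pos: [565.1, 198.4, 42.0]
tool_rot: [0.408, 0.577, -0.407, 0.579]
ft_force: [0.2, 0.1, -0.4]
opening: 83.9
t: 4.95
eef_pos: [562.9, 197.5, 39.6]
tool_rot: [0.407, 0.578, -0.408, 0.578]
ft_force: [-7.4, -2.1, 4.8]
opening: 47.0
```

```bash
python3 -m pendant '{"slide":[[0,0,0],[0,0,0],[0,0,0],[0,0,0],[0,0,0]],"twist":[[0,0,0],[0,0,0],[0,0,0],[0,0,0],[0,0,0]],"grip":[0.02,0.02,0.02,0.02,0.02]}'
```

```text
t: 5.45
eef_pos: [562.2, 197.3, 39.5]
tool_rot: [0.406, 0.579, -0.409, 0.577]
ft_force: [-8.4, -3.8, 6.0]
opening: 39.4
```

```bash
python3 -m pendant '{"slide":[[0,0,0],[0,0,0],[0,0,0],[0,0,0],[0,0,0]],"twist":[[0,0,0],[0,0,0],[0,0,0],[0,0,0],[0,0,0]],"grip":[0.02,0.02,0.02,0.02,0.02]}'
python3 - <<'E'
from h import *
print(sense()['opening'])
save('wrist','w4.png'); 
im=save('side','s4.png'); cv2.imwrite('pics/s4z.png',cv2.cvtColor(cv2.resize(im[220:400,180:400],None,fx=3.5,fy=3.3),cv2.COLOR_RGB2BGR))
E
```

```text
t: 5.95
eef_pos: [562.1, 197.2, 39.5]
tool_rot: [0.406, 0.579, -0.409, 0.577]
ft_force: [-9.1, -2.8, 6.5]
opening: 39.7
39.66960225945738
```

View pics/w4.png

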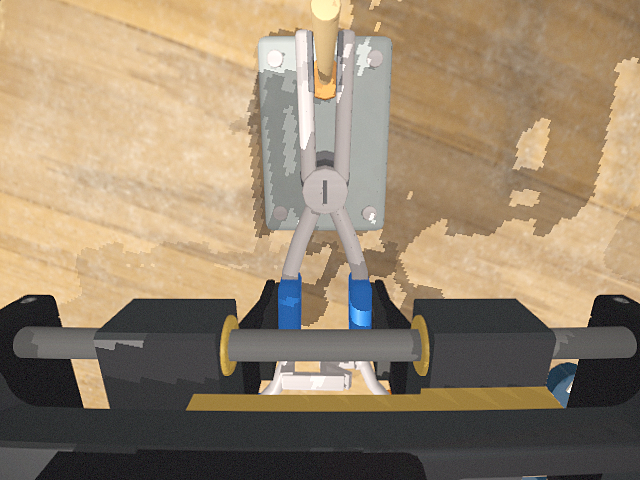

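View pics/s4z.png

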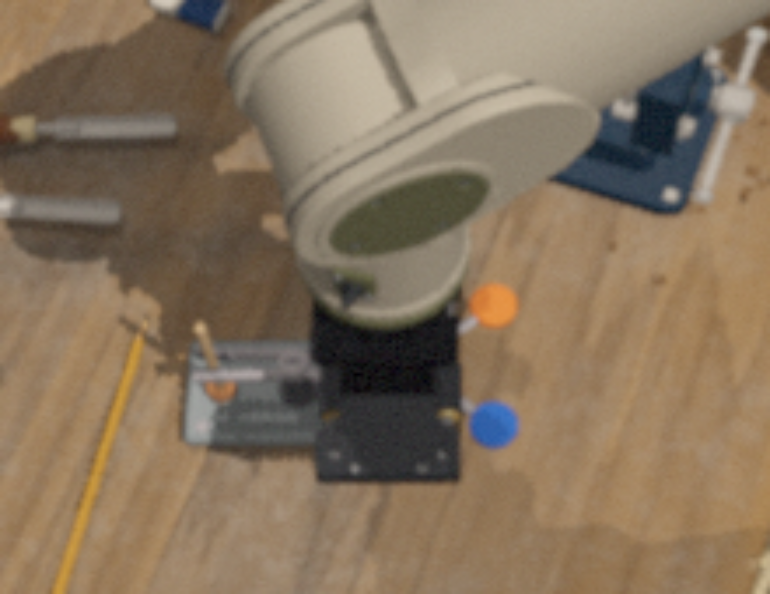

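```bash
python3 -m pendant '{"slide":[[0,-0.002,0],[0,-0.004,0],[0,-0.006,0],[0,-0.006,0],[0,-0.006,0]],"twist":[[0,0,0],[0,0,0],[0,0,0],[0,0,0],[0,0,0]],"grip":[0.01,0,0,0,0]}'
python3 -c "
from h import *
s=sense();print(s['opening'],s['ft_torque'],R.from_quat(s['tool_rot']).as_matrix().round(3))"
```

```text
t: 6.55
eef_pos: [560.5, 196.7, 40.0]
tool_rot: [0.409, 0.577, -0.406, 0.579]
ft_force: [10.6, 5.2, -11.3]
opening: 31.7
31.738198719154425 [ 1.18772557 -2.33051134 -0.06369865] [[ 0.005  0.942  0.336]
 [ 0.003  0.336 -0.942]
 [-1.     0.005 -0.001]]
```

```bash
cat > plates.py <<'E'
from h import *
def plates(n='side',f=None):
    im=get_image(n)
    if f: cv2.imwrite('pics/'+f,cv2.cvtColor(cv2.resize(im[220:400,180:400],None,fx=3.5,fy=3.3),cv2.COLOR_RGB2BGR))
    h=cv2.cvtColor(im,cv2.COLOR_RGB2HSV); r={}
    for k,lo,hi in (('or',(5,150,150),(18,255,255)),('bl',(105,150,100),(125,255,255))):
        m=cv2.inRange(h,lo,hi); k2=np.zeros_like(m); k2[290:375,303:335]=m[290:375,303:335]
        nn,l,st,ce=cv2.connectedComponentsWithStats(k2)
        if nn>1:
            i=1+np.argmax(st[1:,4]); r[k]=atz(n,ce[i],63); print(k,st[i,4],ce[i].round(1),r[k].round(1))
    if len(r)==2: print('sep',np.linalg.norm(r['or']-r['bl']).round(1))
if __name__=='__main__':
    import sys; plates('side',sys.argv[1] if len(sys.argv)>1 else None)
E
python3 plates.py s5.png
```

```text
or 142 [321.8 315.2] [517.7 150.6  63. ]
bl 115 [321.6 344.6] [497.6 208.4  63. ]
sep 61.1
```

View pics/s5.png

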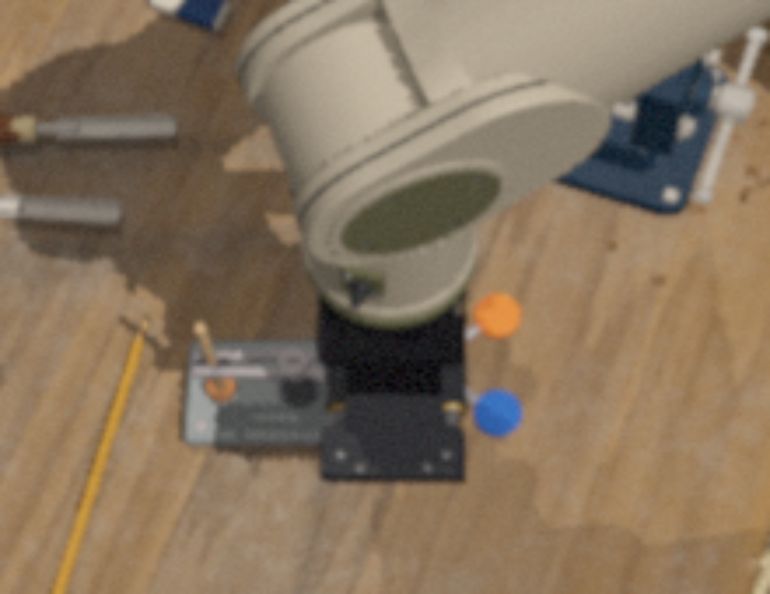

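```bash
python3 -m pendant '{"slide":[[0,0,0],[0,0,0],[0,0,0],[0,0,0],[0,0,0]],"twist":[[0,0,0],[0,0,0],[0,0,0],[0,0,0],[0,0,0]],"grip":[0.087,0.087,0.087,0.087,0.087]}'
python3 plates.py s6.png; python3 to.py 562 197.5 42 0.343
```

```text
t: 7.1
eef_pos: [558.2, 195.6, 39.8]
tool_rot: [0.407, 0.578, -0.408, 0.578]
ft_force: [0.2, 0.0, 0.6]
opening: 63.8
or 142 [321.  312.9] [520.7 146.4  63. ]
bl 114 [320.7 347. ] [497.7 213.6  63. ]
sep 71.0
7.15 [558.2 195.6  39.8] slide [-0.0022  0.0042 -0.0005] twist [-0.03  0.01  0.01]
```

```bash
python3 -m pendant '{"slide":[[-0.02,0,0],[-0.06,0,0],[-0.1,0,0],[-0.14,0,0],[-0.16,0,0]],"twist":[[0,0,0],[0,0,0],[0,0,0],[0,0,0],[0,0,0]],"grip":[0.087,0.087,0.087,0.087,0.087]}'
python3 - <<'E'
from h import *
im=get_image('side'); c=cam('side')
T=np.array([520,146.5]); z=np.array([.337,-.942]); y=np.array([.942,.337])
for zz,col in ((127,(255,0,0)),):
    pts=[np.r_[T+a*z*95+b*y*37.5,zz] for a,b in((1,1),(1,-1),(-1,-1),(-1,1))]
    cv2.polylines(im,[proj('side',np.array(pts),c).astype(int)],True,col,1)
cv2.imwrite('pics/s7.png',cv2.cvtColor(cv2.resize(im[180:400,180:440],None,fx=3,fy=2.7),cv2.COLOR_RGB2BGR))
E
python3 - <<'E'
from h import *
im=get_image('scene');cv2.imwrite('pics/sc7.png',cv2.cvtColor(cv2.resize(im[140:340,180:440],None,fx=3,fy=3),cv2.COLOR_RGB2BGR))
c=cam('wrist');s=sense();save('wrist','w7.png');print(s['t'],s['eef_pos'],s['opening'])
for P in ((520,146.5,64),): print(proj('wrist',P,c))
E
```

```text
t: 7.65
eef_pos: [559.1, 196.4, 203.6]
tool_rot: [0.409, 0.577, -0.406, 0.579]
ft_force: [-0.1, 0.2, 0.4]
opening: 86.6
7.75 [559.56520408 196.51656369 203.24739273] 87.0797694958028
[[361.66955895 285.03761033]]
```

View pics/s7.png

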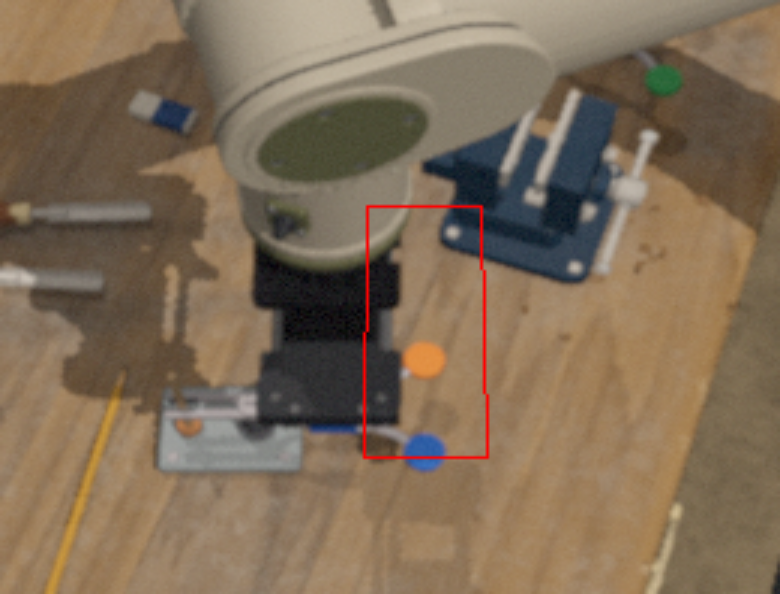

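View pics/sc7.png

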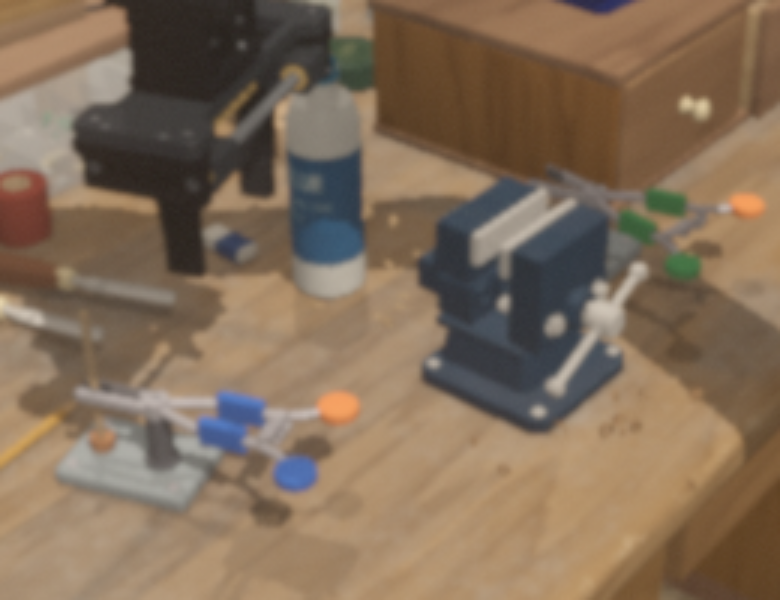

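View pics/w7.png

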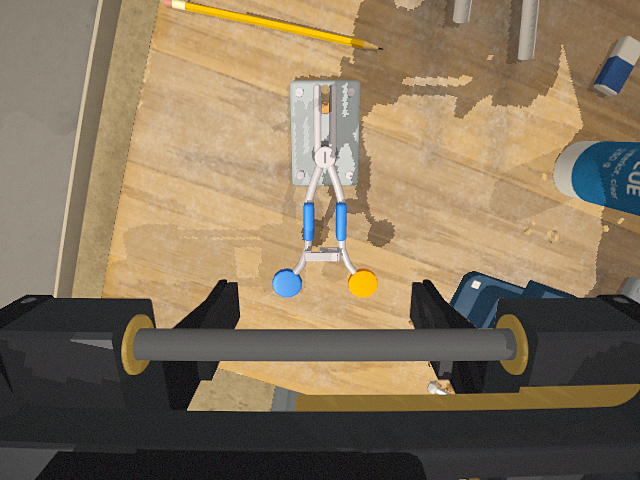

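```bash
python3 to.py 521.5 143.5 200 1.914
python3 -m pendant '{"slide":[[0,0,0],[0,0,0],[0,0,0],[0,0,0],[0,0,0]],"twist":[[-8,0,0],[-16,0,0],[-24,0,0],[-32,0,0],[-40,0,0]],"grip":[0.06,0.03,0,0,0]}'
python3 -m pendant '{"slide":[[0,0,0],[0,0,0],[0,0,0],[0,0,0],[0,0,0]],"twist":[[-8,0,0],[-16,0,0],[-24,0,0],[-32,0,0],[-40,0,0]],"grip":[0,0,0,0,0]}'
python3 to.py 521.5 143.5 200 1.914
```

```text
7.8 [558.8 196.  201. ] slide [ 0.0009 -0.0528  0.0369] twist [-9.004e+01  1.300e-01 -8.000e-02]
t: 8.3
eef_pos: [557.6, 195.3, 198.1]
tool_rot: [0.183, 0.684, -0.184, 0.682]
ft_force: [-0.1, -0.1, 0.1]
opening: 54.7
t: 8.8
eef_pos: [557.6, 195.4, 198.2]
tool_rot: [-0.062, 0.705, 0.061, 0.704]
ft_force: [0.3, 0.1, -0.2]
opening: 14.9
8.8 [557.6 195.4 198.2] slide [-0.0017 -0.0449 -0.0446] twist [-9.7  -0.12  0.01]
```

```bash
python3 -m pendant '{"slide":[[0,-0.02,-0.02],[0.02,-0.045,-0.0445],[0.06,-0.045,-0.0445],[0.09,-0.045,-0.0445],[0.09,-0.045,-0.0445]],"twist":[[-5,0,0],[-9.7,0,0],[-9.7,0,0],[-9.7,0,0],[-9.7,0,0]],"grip":[0,0,0,0,0]}'
python3 - <<'E'
from h import *
c=cam('wrist');s=sense();save('wrist','w8.png');print(s['t'],s['eef_pos'],s['opening']); print(proj('wrist',(520.5,146.5,64),c),proj('wrist',s['eef_pos'],c))
im=get_image('scene');cv2.imwrite('pics/sc8.png',cv2.cvtColor(cv2.resize(im[140:340,180:440],None,fx=3,fy=3),cv2.COLOR_RGB2BGR))
E
python3 to.py 521.5 143.5 70 1.914
```

```text
t: 9.3
eef_pos: [519.0, 142.2, 105.3]
tool_rot: [-0.119, 0.7, 0.118, 0.694]
ft_force: [-1.5, -0.4, -0.3]
opening: 0.6
9.3 [518.99068965 142.15632817 105.34800794] 0.5964639365980575
[[328.85470161 264.7054909 ]] [[323.4954058  300.35270582]]
9.4 [521.4 144.3 109.7] slide [ 0.0397 -0.0008 -0.0001] twist [-0.29 -0.08 -0.05]
```

View pics/w8.png

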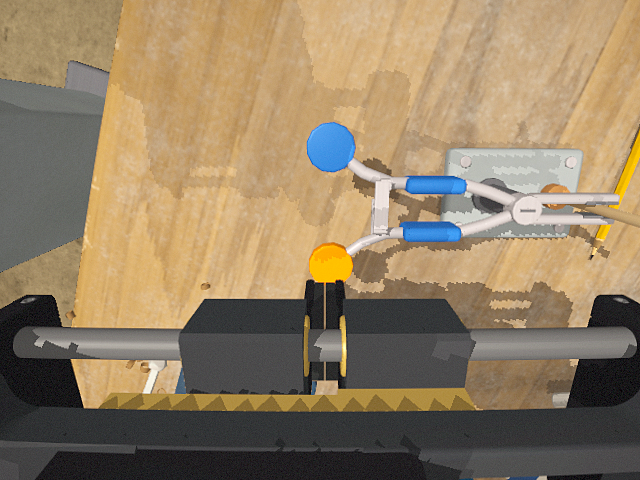

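View pics/sc8.png

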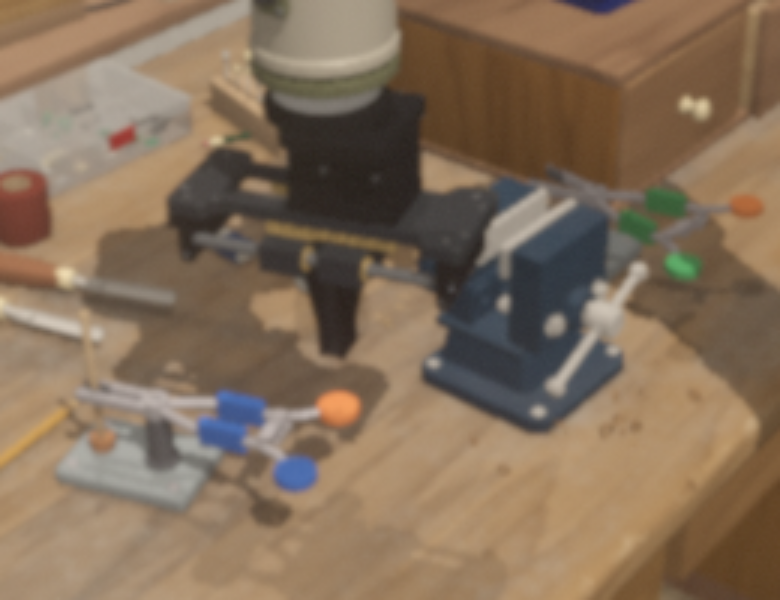

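```bash
python3 -m pendant '{"slide":[[0.02,-0.001,0],[0.038,-0.001,0],[0.038,-0.001,0],[0.038,-0.001,0],[0.038,-0.001,0]],"twist":[[0,0,0],[0,0,0],[0,0,0],[0,0,0],[0,0,0]],"grip":[0,0,0,0,0]}'; python3 to.py 521.5 143.5 57.5 1.914
```

```text
t: 9.9
eef_pos: [522.8, 143.4, 72.8]
tool_rot: [-0.119, 0.697, 0.119, 0.697]
ft_force: [0.0, 0.1, -0.6]
opening: 0.3
9.9 [522.8 143.4  72.8] slide [ 0.0153  0.0005 -0.0012] twist [-0.32  0.07  0.  ]
```

```bash
python3 -m pendant '{"slide":[[0.008,0,-0.001],[0.010,0,-0.001],[0.010,0,-0.001]],"twist":[[0,0,0],[0,0,0],[0,0,0]],"grip":[0,0,0]}'; python3 to.py 521.5 143.5 57.5 1.914
```

```text
t: 10.2
eef_pos: [521.4, 142.5, 61.8]
tool_rot: [-0.119, 0.697, 0.119, 0.697]
ft_force: [-0.0, -1.8, 3.5]
opening: 0.7
10.2 [521.4 142.5  61.8] slide [0.0043 0.0009 0.0004] twist [-0.35 -0.    0.01]
```

```bash
python3 -m pendant '{"slide":[[0.0025,0,0],[0.005,0,0],[0.005,0,0]],"twist":[[0,0,0],[0,0,0],[0,0,0]],"grip":[0,0,0]}'; python3 plates.py s9.png
```

```text
t: 10.5
eef_pos: [521.4, 142.6, 56.8]
tool_rot: [-0.119, 0.697, 0.119, 0.697]
ft_force: [-0.8, -1.5, 6.0]
opening: 0.6
bl 117 [317.3 356.5] [497.7 233.6  63. ]
```

View pics/s9.png

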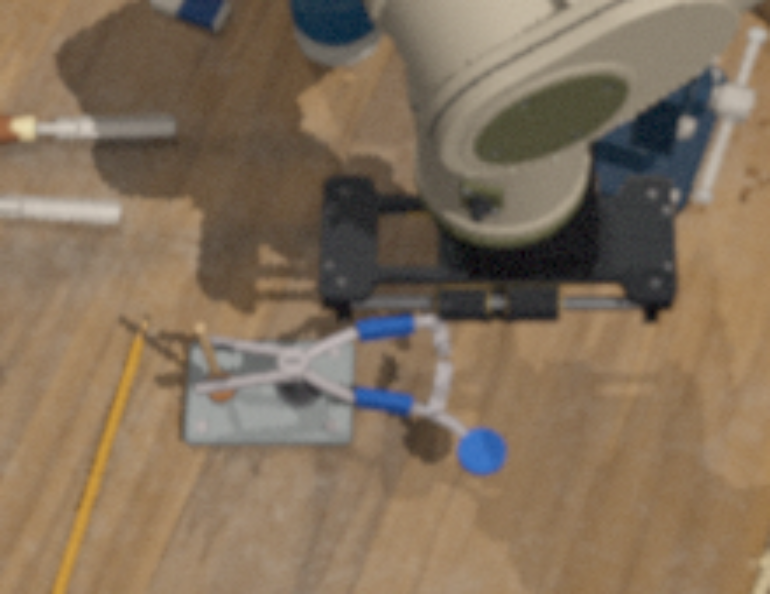

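The ratchet is free and the blue plate is back at its open position. I'm retreating straight up.

```bash
python3 -m pendant '{"slide":[[-0.01,0,0],[-0.04,0,0],[-0.08,0,0],[-0.12,0,0],[-0.16,0,0]],"twist":[[0,0,0],[0,0,0],[0,0,0],[0,0,0],[0,0,0]],"grip":[0,0,0,0,0]}'
python3 -m pendant '{"slide":[[-0.03,0.02,-0.02],[-0.05,0.04,-0.04],[-0.05,0.04,-0.04],[-0.05,0.04,-0.04],[-0.05,0.04,-0.04]],"twist":[[0,0,0],[0,0,0],[0,0,0],[0,0,0],[0,0,0]],"grip":[0,0,0,0,0]}'
python3 plates.py s10.png; python3 - <<'E'
from h import *
im=get_image('scene');cv2.imwrite('pics/sc10.png',cv2.cvtColor(cv2.resize(im[140:340,180:440],None,fx=3,fy=3),cv2.COLOR_RGB2BGR))
E
```

```text
t: 11.05
eef_pos: [520.8, 142.9, 218.7]
tool_rot: [-0.119, 0.697, 0.119, 0.697]
ft_force: [1.3, 0.6, -0.6]
opening: 0.4
t: 11.55
eef_pos: [470.6, 166.2, 266.3]
tool_rot: [-0.118, 0.697, 0.118, 0.697]
ft_force: [0.1, -0.4, -0.6]
opening: 0.7
or 134 [317.3 304.4] [533.9 131.6  63. ]
bl 116 [317.3 356.5] [497.7 233.7  63. ]
sep 108.3
```

View pics/s10.png

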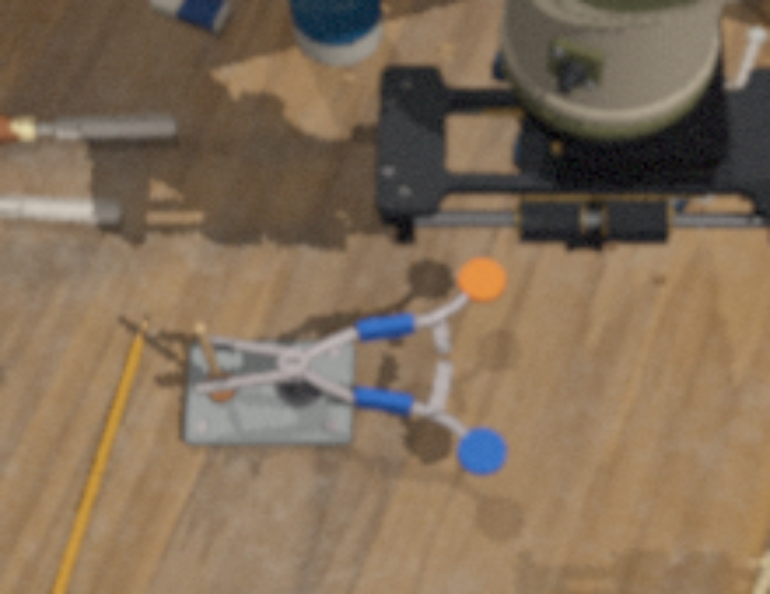

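View pics/sc10.png

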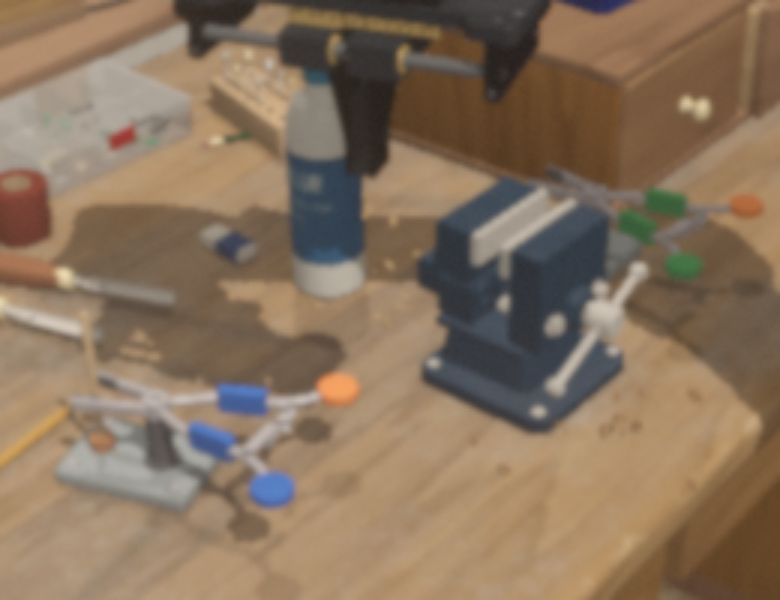

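In both pictures the clamp is fully open, with the orange and blue plates at (482,278) and (482,450) in the side crop. The dowel and the bottle are standing, the green clamp hasn't moved, and the gripper is clear.

```bash
python3 -c "
from station import *
print(sense()['t']); print(finish_job())"
```

```text
11.65
the job is handed in; nothing more can be done
None
```

The blue clamp was squeezed shut, locked by itself, then released. I handed the job in at 11.65 s with the gripper clear.

- **Squeeze:** The first squeeze stalled at a 39.7 mm opening, short of the catch. I moved the gripper about 6 mm back along the handles and closed it fully. The plates were then 61 mm apart, the end stop (about 63 mm expected).
- **Lock:** After I let go, the plates were 71 mm apart (70 mm expected when locked). The gripper lifted away and nothing touched the clamp from about 6.8 s to about 10.0 s, roughly 3 s.
- **Release:** I pressed the orange plate about 7 mm with the closed fingertips, at about 6 N. The clamp sprang open.
- **Last checks:** The plates are 108.3 mm apart, and the orange and blue plates are within about 0.1 pixel of where they started. The dowel and glue bottle are standing, and the green clamp looks undisturbed. The wrist force reads about zero.

No final check failed or disagreed. The only odd reading was the gripper opening at the end stop, 31.7 mm against the 34 mm stated.

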